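Stir the beads, then hold the hopper gate open at its mark

ROBOT

A 6-joint arm with a two-finger parallel gripper is mounted at the origin on a cart in front of the work surface, level with it; the furniture and walls round the work are solid. World frame = base frame: x ahead of the robot, y to its left, z up, the work surface at z = 0. Lengths are in mm, angles in rad, forces in N, time in s.
With the tool pointing down it reaches from about 275 to 750 mm from the base axis. Payload 10.2 kg.
Tool frame: the origin (TCP) lies at the very end of the fingers, on their centre line; the grasp point (between the pads) lies 19 mm behind it; z points along the fingers, y is the line along which they close (so a half turn about z gives the same grasp; the last joint's range is limited). The gripper opens to 85 mm and grips with 20 to 120 N. Pads are 22 mm wide; open, the fingers measure 114 mm over their backs; the gripper's body (76 mm by 85 mm) begins 54 mm behind the grasp point. The pads swing forward as they close: fully open they stand 13 mm farther back than shut.
Start: joints at [-1.528, 0.313, 1.498, -0, 1.331, -0.223], TCP at [137.894, -506.573, 231.294] pointing down, gripper open.
Joint ranges: [-2.94, 2.94], [-0.97, 2.17], [0.19, 2.56], [-1.23, 4.37], [0.02, 3.11], [-2.88, 2.88]. Speed limits (rad/s): [2.39, 2.39, 3.01, 3.14, 3.14, 3.14].

INTERFACE

Orientations are given as a unit quaternion [x, y, z, w].
In Python, from plant import r gives the robot as it stands.
- The arm moves only by the tool send_rows, never from a script. Its arguments are lists of equal length, an entry for each row: "travel": the shift along the tool's x, y, z in cm, a list of three; "rot": the turn, a rotation vector about the tool's x, y, z in rad, a list of three; "hand": the closure in counts, from 0 (fully open) to 255 (shut). A call has 1 to 5 rows; each row shifts and turns the commanded pose from where the row before left it, along the tool's axes as they then stand; what a row does not reach is not made up. A row lasts 1/10 s, in which the tool goes at most 50 mm and 8.59 degrees, less where a joint would pass 70% of its speed; a pose out of reach is approached as far as the arm can. A call is refused whole if a number of a shift passes 5 or a number of a turn 0.15, either way. A call with a gripper value outside its range is refused whole. The fingers move at their own pace and stop on an object; the grip force is fixed at half the most. Time passes only in rows, so rows that do not move let the fingers close. It gives the time, the measured TCP pose, the force, the opening and the grip force at its end, in the units of the state.
- r.get_obs(): the state, without advancing time (a new reading comes with each control period).
- r.camera(name): name is "scene" or "top"; returns a dict with "image" (384x512x3 uint8, blue, green, red), "fx", "fy", "cx", "cy" (pixels), "distortion" ([k1, k2, p1, p2, k3] as OpenCV has them; the pictures are not rectified), "camera_from_world" (4x4, takes a point from world to camera coordinates). Camera axes: x right, y up, looking along -z (the intrinsics and any distortion apply to the point x, -y, -z); pixel columns grow to the right and rows downward; lengths in mm; the calibration is good to about 2 mm. A picture is of the moment at which its call begins. There is no depth.
- r.close_job(): hands the job in; it is judged then, once.
The state is a dict: "clock": time; "joint_positions": joint angles; "qd": joint speeds; "joint_efforts": joint torques, N m; "tcp_pos": TCP position; "tcp_rot": TCP orientation; "ft_force": force on the tool from outside, world axes, zero at the start; "moment": the same for the moment, N m; "width": opening from 0.0 (shut) to 1.0 (fully open); "finger_force": force on a finger pad.
Only numpy, scipy, OpenCV 4.12 (cv2) and the standard library are available. Lean on these libraries where they do the work, as an engineer would, in place of code of your own. Each camera call takes 0.05 s, during which the arm holds its last target. There are 200 camera calls.

TASK

Take the blue-handled rod out of its stand, stir the orange beads in the clear hopper tube with it, going widely round at least twice with the tip down among them, and put the rod back upright in its stand. Then pull the spring-return gate out by its black knob until its yellow line meets the red marks on the rails, so that the beads drop into the beaker below, and finish still holding it there: do not let go. Leave the small beaker and the two vials where they stand.

Things in the scene. Friction and masses are not known exactly. Their poses are not given: they have to be found in the camera images.
- hopper: Fixed bead dispenser on posts; origin on the bench under the clear tube's axis, z up. Base and rails span own x -160 to +55, y +-52 mm; own -x is the way the gate pulls out (roughly towards the robot). Guide rails along x at y = +-41 mm, tops 110 mm above the bench. Clear upright tube: inner radius 25, outer 29 mm, open rim 158 mm above the bench.
- receiver: Glass beaker, 75 mm across, 92 mm high, fixed on the dispenser's base right under the tube; catches the beads. Origin at the centre of its underside.
- hopper_floor (a point): Centre of the upper face of the closed gate, on the tube's axis: the floor the beads lie on, 108 mm above the bench (tube rim 50 mm above it).
- mark (a point): Point midway between the two red marks on the rails, 145 mm from the tube axis along the hopper's own -x, 110 mm above the bench. The gate is at the mark when the yellow line and knob axis stand over it.
- gate_knob (a point): Grip point of the gate's black upright round knob: 17 mm diameter, 52 mm tall, from 108 to 160 mm above the bench; this point is on its axis 136 mm above the bench. A yellow line across the gate plate passes under the knob axis. 90 mm from the tube axis when shut. Best pinched across the pull direction (61 mm clear to the tube wall).
- gate (a joint): How far the gate is pulled out, m: 0 shut (start), 0.055 at the red marks, 0.08 end stop. Slides straight along the hopper's own -x. A spring pulls it shut: about 4 N when shut, 8.5 N at the mark; it closes by itself when let go.
- rod: Loose stirring rod, about 40 g, 130 mm long, standing upright in its stand: steel shaft 10 mm diameter, flat at the lower tip; blue round handle 16 mm diameter over the top 50 mm. Origin at the centre of its lower tip, z along it to the handle.
- rod_grip (a point): Middle of the rod's blue handle, on its axis, 105 mm above the lower tip.
- rod_stand: Fixed rod stand: dark round foot 54 mm across and 6 mm high, white tube 54 mm high in all, bore 16 mm (3 mm play round the rod) widening to 28 mm at the mouth. Origin on the bench on the bore's axis, z up; the bore's floor is 6 mm above the bench. It may stand left or right of the hopper.
- stand_mouth (a point): Centre of the stand's mouth, 54 mm above the bench.
- small_beaker: Bystander: loose small glass beaker, 54 mm across, 66 mm high, origin at the centre of its underside.
- vial_red: Bystander: loose small vial with a red cap and white tip, 28 mm across, 73 mm high, origin at the centre of its underside.
- vial_black: Bystander: the same vial with a black cap.
- bead1_center (a point): Centre of one of five loose orange beads, 15 mm diameter, 10 g, lying in one layer on the gate in the tube.
- bead2_center (a point): Centre of another orange bead, as the first.
- bead3_center (a point): Centre of another orange bead, as the first.
- bead4_center (a point): Centre of another orange bead, as the first.
- bead5_center (a point): Centre of another orange bead, as the first.
Mind the look-alikes: they are no part of the job. What is shaped like the rod_stand but green or pink is not meant.

How it is judged (in metres and radians):
On the way, in this order (a step that is already met when the one before it is completed fails the run):
1. the held rod's tip is down among the beads in the tube, on the side towards the hopper's own +y (over 5 mm off the axis), gate shut (y of rod in the frame of hopper above 0.005 m and z of rod in the frame of hopper between 0.1 and 0.12 m and horizontal distance between rod and hopper_floor below 0.026 m and contact force between the fingers and rod above 0.5 N and value of joint gate below 0.01 m).
2. the held rod has swept across to the other side of the tube, tip still down among the beads (y of rod in the frame of hopper below -0.005 m and z of rod in the frame of hopper between 0.1 and 0.12 m and horizontal distance between rod and hopper_floor below 0.026 m and contact force between the fingers and rod above 0.5 N and value of joint gate below 0.01 m).
3. and back again, and the beads have been shifted (all of step 1 and distance of any of bead1_center, bead2_center from where it was at the start of the episode above 0.005 m and distance of any of bead3_center, bead4_center, bead5_center from where it was at the start of the episode above 0.005 m).
4. the rod is back upright in its stand and let go, gate still shut and all beads still in the tube (horizontal distance between rod and rod_stand below 0.008 m and z of rod in the frame of rod_stand below 0.015 m and angle between rod's own z axis and vertical below 0.25 rad and contact force between each of the arm, the fingers and rod below 0.1 N and value of joint gate below 0.01 m and z of each of bead1_center, bead2_center, bead3_center, bead4_center, bead5_center in the frame of hopper above 0.105 m and horizontal distance between each of bead1_center, bead2_center, bead3_center, bead4_center, bead5_center and hopper_floor below 0.026 m), for 0.2 s.
At the end, for the whole second after the job is handed in: The gripper's fingers still hold the gate (over 2 N) within 6 mm of its mark (0.049 to 0.061 m out) and still; all five beads lie in the beaker under the tube; the rod stands in its stand (tip within 8 mm of the bore's axis and of its floor, tilt under 0.25 rad) and does not touch the hopper (value of joint gate between 0.049 and 0.061 m and velocity of joint gate between -0.01 and 0.01 m/s and contact force between the fingers and hopper above 2 N and contact force between rod and hopper below 0.1 N and horizontal distance between rod and rod_stand below 0.008 m and z of rod in the frame of rod_stand below 0.015 m and angle between rod's own z axis and vertical below 0.25 rad and z of bead1_center in the frame of hopper between 0.006 and 0.06 m and z of bead2_center in the frame of hopper between 0.006 and 0.06 m and z of bead3_center in the frame of hopper between 0.006 and 0.06 m and z of bead4_center in the frame of hopper between 0.006 and 0.06 m and z of bead5_center in the frame of hopper between 0.006 and 0.06 m and horizontal distance between each of bead1_center, bead2_center, bead3_center, bead4_center, bead5_center and hopper_floor below 0.036 m); the arm keeps its last pose, push and grip.
It fails at once if the small beaker is shifted by more than 30 mm or tipped over (distance of small_beaker from where it was at the start of the episode above 0.03 m or angle between small_beaker's own z axis and vertical above 0.5 rad).
It fails at once if the red-capped vial is shifted by more than 30 mm or tipped over (distance of vial_red from where it was at the start of the episode above 0.03 m or angle between vial_red's own z axis and vertical above 0.5 rad).
It fails at once if the black-capped vial is shifted by more than 30 mm or tipped over (distance of vial_black from where it was at the start of the episode above 0.03 m or angle between vial_black's own z axis and vertical above 0.5 rad).
It also fails if it takes over 72 s, if anything falls off the work surface, if the arm or the gripper's body presses on something with over 40 N, if the wrist force passes 120 N, or if a joint passes its speed limit or range.

## Working session

There is one attempt and no reset: what is moved stays moved. The work goes in short steps, Python scripts to look and compute and a tool call to move; the robot and the scene stay as the last step left them, time stands still between calls to the robot, and variables do not carry over. Pictures are saved under pics/ and viewed, at most 10 in all, crops included, and the job is handed in when it is done.

Besides the shell and the picture viewer there is one more tool, called after "Request:" as name(argument=value, ...) on one line, values as JSON. send_rows: Moves the arm, as the interface text tells. Its arguments: {"type":"object","properties":{"travel":{"type":"array"},"rot":{"type":"array"},"hand":{"type":"array"}},"required":["travel","rot","hand"]}

```bash
mkdir -p pics; ls; python3 - <<'E'
from plant import r
import cv2,numpy as np,pickle
d={}
for n in("scene","top"):
    c=r.camera(n);d[n]=c;cv2.imwrite(f"pics/{n}0.png",cv2.resize(c["image"],(800,600),interpolation=cv2.INTER_CUBIC))
    print(n,c["fx"],c["fy"],c["cx"],c["cy"],c["distortion"]);print(np.round(c["camera_from_world"],3))
pickle.dump(d,open("c0.pkl","wb"))
print(r.get_obs())
E
```

```text
pics
scene 471.17580954680017 471.17580954680017 254.80490086088187 190.9683364121276 [0.06263041 0.         0.         0.         0.        ]
[[-6.830000e-01 -7.300000e-01 -2.000000e-03  3.638880e+02]
 [ 3.690000e-01 -3.480000e-01  8.620000e-01 -3.424020e+02]
 [-6.300000e-01  5.880000e-01  5.070000e-01 -1.040411e+03]
 [ 0.000000e+00  0.000000e+00  0.000000e+00  1.000000e+00]]
top 459.97041408959103 459.97041408959103 260.15138126983686 181.00777562082035 [0.05721926 0.         0.         0.         0.        ]
[[-2.300000e-02 -9.990000e-01  2.300000e-02 -5.622200e+01]
 [ 9.900000e-01 -1.900000e-02  1.380000e-01 -6.041930e+02]
 [-1.380000e-01  2.600000e-02  9.900000e-01 -1.239087e+03]
 [ 0.000000e+00  0.000000e+00  0.000000e+00  1.000000e+00]]
{'clock': 0.1, 'joint_positions': array([-1.52840536e+00,  3.13385151e-01,  1.49833526e+00,  6.49697970e-06,
        1.33100582e+00, -2.23383773e-01]), 'qd': array([-7.36079130e-04, -1.87335318e-03, -1.95262774e-03,  9.42509324e-05,
       -7.79858699e-04,  5.83984382e-04]), 'joint_efforts': array([ 1.84547789e-03, -4.12900972e+01, -2.60138690e+01, -1.66597215e-04,
        3.02896071e-03, -1.48213879e-06]), 'tcp_pos': array([ 137.88332032, -506.34056824,  230.80658803]), 'tcp_rot': array([ 9.91183402e-01,  1.32495818e-01,  5.43644737e-05, -5.64183415e-04]), 'ft_force': array([-0.41905893,  1.04402198,  0.47648979]), 'moment': array([ 0.04287774, -0.03612077,  0.03333733]), 'finger_force': 0.0, 'width': 0.9989072578410207}
```

View pics/scene0.png

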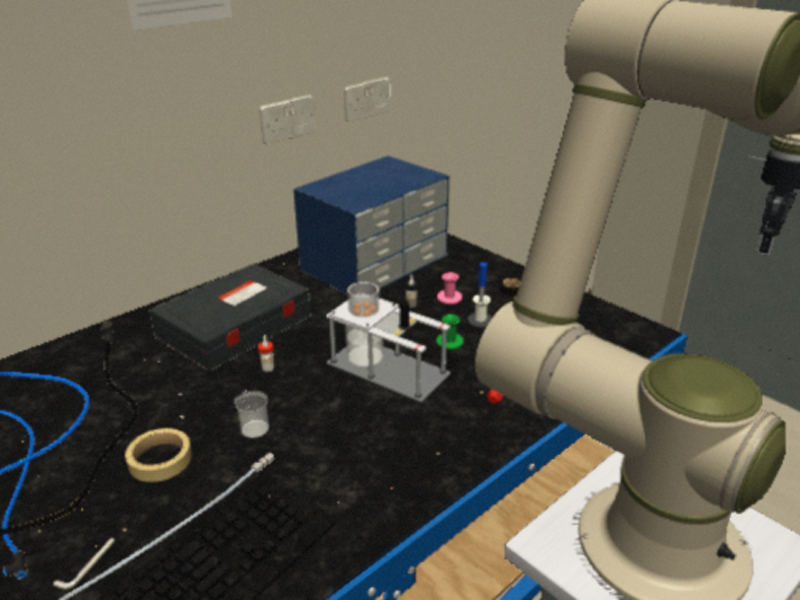

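View pics/top0.png

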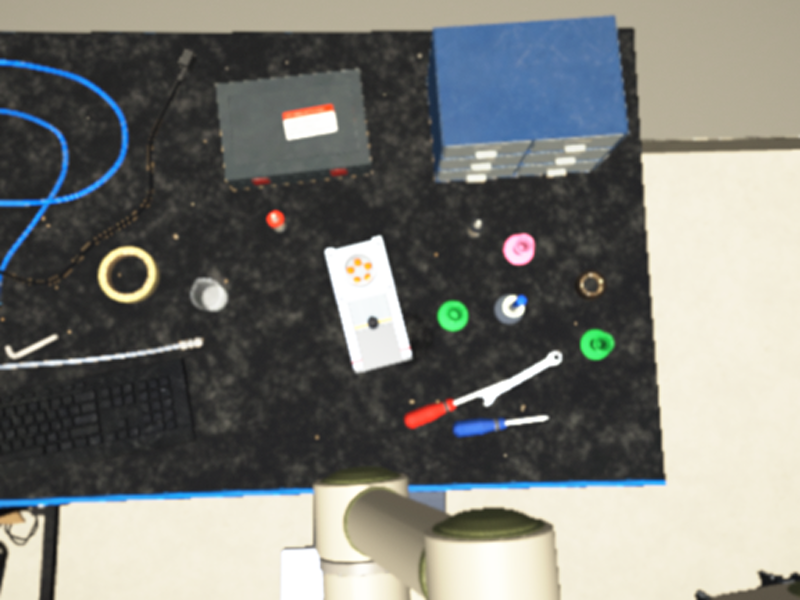

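The white stand with the blue rod is at (512,305) in the top picture (800-wide) and (481,300) in the scene picture. The look-alikes are:
- green stands at (453,315) and (597,343)
- a pink stand at (519,248)
- a blue screwdriver at (480,428)

I choose the white stand. The hopper tube is at about (360,268), the knob at (373,322), the small beaker at (210,294), the red vial at (276,220) and the black vial at (476,227). Next are close crops.

```bash
cat > h.py <<'E'
import cv2,numpy as np,pickle
def ray(c,px):
    K=np.array([[c["fx"],0,c["cx"]],[0,c["fy"],c["cy"]],[0,0,1]])
    u=cv2.undistortPoints(np.array([[px]],float),K,np.array(c["distortion"]))[0,0]
    T=np.array(c["camera_from_world"]);R=T[:3,:3];o=-R.T@T[:3,3]
    return o,R.T@np.array([u[0],-u[1],-1])
def atz(c,px,z):
    o,d=ray(c,px);return o+d*(z-o[2])/d[2]
def proj(c,P):
    K=np.array([[c["fx"],0,c["cx"]],[0,c["fy"],c["cy"]],[0,0,1]]);T=np.array(c["camera_from_world"])
    q=np.atleast_2d(P)@T[:3,:3].T+T[:3,3];q=q*[1,-1,-1]
    return cv2.projectPoints(q,np.zeros(3),np.zeros(3),K,np.array(c["distortion"]))[0][:,0]
def crop(c,x0,y0,w,h,s,name):
    cv2.imwrite(name,cv2.resize(c["image"][y0:y0+h,x0:x0+w],None,fx=s,fy=s,interpolation=cv2.INTER_CUBIC))
E
python3 - <<'E'
from h import *
d=pickle.load(open("c0.pkl","rb"))
crop(d["top"],200,140,145,105,5.5,"pics/tc.png")
crop(d["scene"],200,160,125,95,6.2,"pics/sc.png")
E
```

```text
(no output)
```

View pics/tc.png

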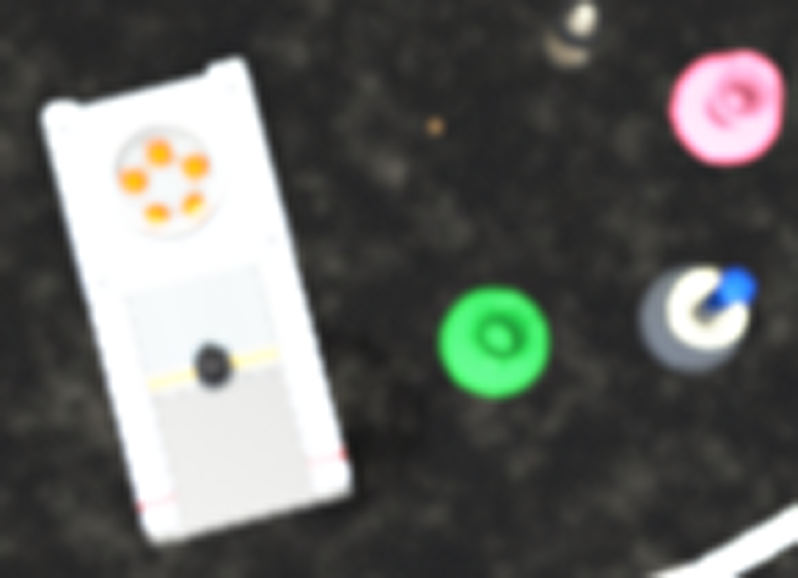

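View pics/sc.png

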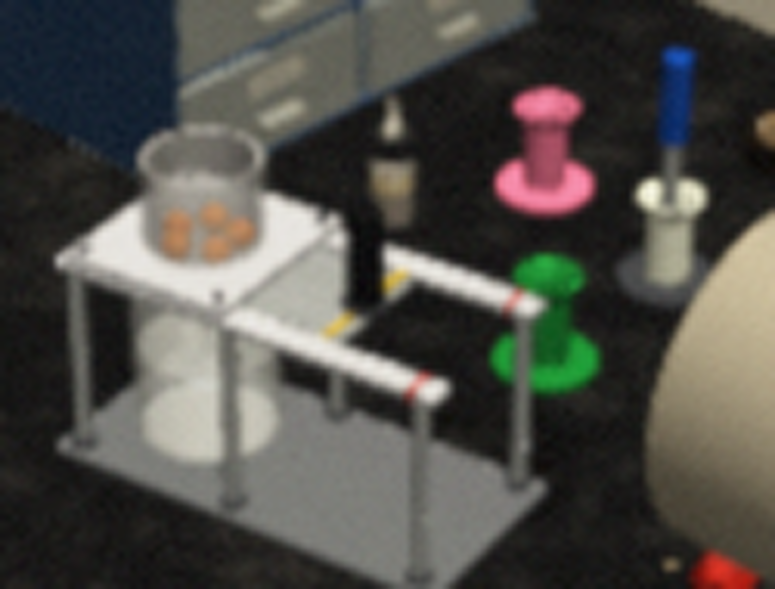

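```bash
cat > fit.py <<'E'
from h import *
from scipy.optimize import least_squares
d=pickle.load(open("c0.pkl","rb"))
t=lambda X,Y:np.array([200+(X+.5)/5.5-.5,140+(Y+.5)/5.5-.5])
s=lambda X,Y:np.array([200+(X+.5)/6.2-.5,160+(Y+.5)/6.2-.5])
T,S=d["top"],d["scene"]
obs=[(T,t(142,507),(-145,41,110)),(T,t(345,455),(-145,-41,110)),(T,t(213,367.5),(-90,0,108)),
(S,s(419,387),(-145,41,110)),(S,s(514,301),(-145,-41,110)),(S,s(368,303.5),(-90,0,108)),(S,s(203,155),(0,0,158))]
def W(p,q):
    c,n=np.cos(p[2]),np.sin(p[2]);return np.array([p[0]+c*q[0]-n*q[1],p[1]+n*q[0]+c*q[1],q[2]])
f=lambda p:np.concatenate([(proj(c,W(p,q))[0]-u) for c,u,q in obs])
r=least_squares(f,[600,-50,0.2]);p=r.x
print("hopper",p);print(np.round(r.fun.reshape(-1,2),2))
for n,q in dict(knob=(-90,0,136),mark=(-145,0,110)).items():print(n,W(p,q))
so=[(T,t(708,308),54),(S,s(672,194),54),(T,t(693,318),4),(S,s(663,275),6)]
for c,u,z in so:print("stand",atz(c,u,z))
for c,u in((T,t(738,282)),(S,s(679,52))):print("rodtop",atz(c,u,136))
for c,u in((T,t(490,342)),(S,s(545,362))):print("green",atz(c,u,4))
e=lambda X,Y:(X/800*512-.5,Y/600*384-.5)
for nm,u,z in(("pink",e(519,248),20),("blackvial",t(582,15),73),("redvial",e(276,218),73),("beaker",e(210,294),3)):print(nm,atz(T,u,z)[:2])
E
python3 fit.py
```

```text
hopper [6.15230407e+02 9.98338518e+00 2.23001191e-01]
[[ 3.03 -0.96]
 [-3.21  0.79]
 [ 0.49  0.1 ]
 [-0.09 -0.36]
 [ 0.4  -0.11]
 [-0.42  0.73]
 [-0.06  0.36]]
knob [527.45897698  -9.92078898 136.        ]
mark [473.82088113 -22.08445096 110.        ]
stand [ 557.02639428 -255.63511424   54.        ]
stand [ 558.83793304 -259.22359864   54.        ]
stand [ 557.1464269 -256.3088179    4.       ]
stand [ 558.60829339 -255.79237846    6.        ]
rodtop [ 560.4779775  -255.95367499  136.        ]
rodtop [ 560.9262442  -260.09505483  136.        ]
green [ 546.75453094 -150.17387219    4.        ]
green [ 546.41073126 -152.89788234    4.        ]
pink [ 667.80060662 -275.77921218]
blackvial [ 703.79566975 -195.44157607]
redvial [719.14440996 159.00767839]
beaker [596.35984132 288.65056915]
```

```bash
cat > go.py <<'E'
import sys
from h import *
from plant import r
from scipy.spatial.transform import Rotation as Ro
Y=0.223
G=Ro.from_matrix(np.array([[np.cos(Y),np.sin(Y),0],[np.sin(Y),-np.cos(Y),0],[0,0,-1]]))
def delta(target):
    o=r.get_obs();R=Ro.from_quat(o["tcp_rot"])
    print("t %.2f"%o["clock"],"tcp",np.round(o["tcp_pos"],1),"rot",np.round((R.inv()*G).as_rotvec(),3),"cm",np.round(G.inv().apply(np.array(target)-o["tcp_pos"])/10,2),"F",np.round(o["ft_force"],1),"w %.3f f %.1f"%(o["width"],o["finger_force"]))
if __name__=="__main__":delta([float(a) for a in sys.argv[1:4]])
E
python3 go.py 559 -257.5 190
```

```text
t 0.10 tcp [ 137.9 -506.3  230.8] rot [-0.001 -0.     0.043] cm [ 46.57 -14.95   4.08] F [-0.4  1.   0.5] w 0.999 f 0.0
```

Request:
send_rows(travel=[[0,0,0],[3.3,-1.07,0.29],[3.3,-1.07,0.29],[3.3,-1.07,0.29],[3.3,-1.07,0.29]], rot=[[0,0,0.043],[0,0,0],[0,0,0],[0,0,0],[0,0,0]], hand=[0,0,0,0,0])

```text
clock: 0.6
tcp_pos: [258.1, -434.7, 219.3]
tcp_rot: [0.994, 0.111, -0.0, -0.0]
ft_force: [0.4, -0.8, 0.2]
width: 1.002
finger_force: 0.0
```

Request:
send_rows(travel=[[3.3,-1.07,0.29],[3.3,-1.07,0.29],[3.3,-1.07,0.29],[3.3,-1.07,0.29],[3.3,-1.07,0.29]], rot=[[0,0,0],[0,0,0],[0,0,0],[0,0,0],[0,0,0]], hand=[0,0,0,0,0])

```text
clock: 1.1
tcp_pos: [407.3, -346.0, 204.8]
tcp_rot: [0.994, 0.111, -0.0, -0.0]
ft_force: [-0.0, -0.7, 0.5]
width: 1.002
finger_force: 0.0
```

Request:
send_rows(travel=[[3.3,-1.07,0.29],[3.3,-1.07,0.29],[3.3,-1.07,0.29],[3.3,-1.07,0.29],[0,0,0]], rot=[[0,0,0],[0,0,0],[0,0,0],[0,0,0],[0,0,0]], hand=[0,0,0,0,0])

```text
clock: 1.6
tcp_pos: [527.7, -273.6, 192.4]
tcp_rot: [0.994, 0.113, -0.0, -0.001]
ft_force: [0.3, -0.5, 0.3]
width: 0.999
finger_force: 0.0
```

```bash
python3 go.py 559 -257.5 92; python3 - <<'E'
from h import *
from plant import r
c=r.camera("scene");pickle.dump(c,open("c1.pkl","wb"));
im=np.vstack([cv2.resize(x["image"][a:a+60,b:b+160],None,fx=5,fy=5,interpolation=cv2.INTER_CUBIC) for x,a,b in((c,130,240),(r.camera("top"),170,250))])
cv2.imwrite("pics/a1.png",im)
E
```

```text
t 1.60 tcp [ 527.7 -273.6  192.4] rot [-0.002  0.     0.003] cm [ 3.4  -0.88 10.04] F [ 0.3 -0.5  0.3] w 0.999 f 0.0
```

View pics/a1.png

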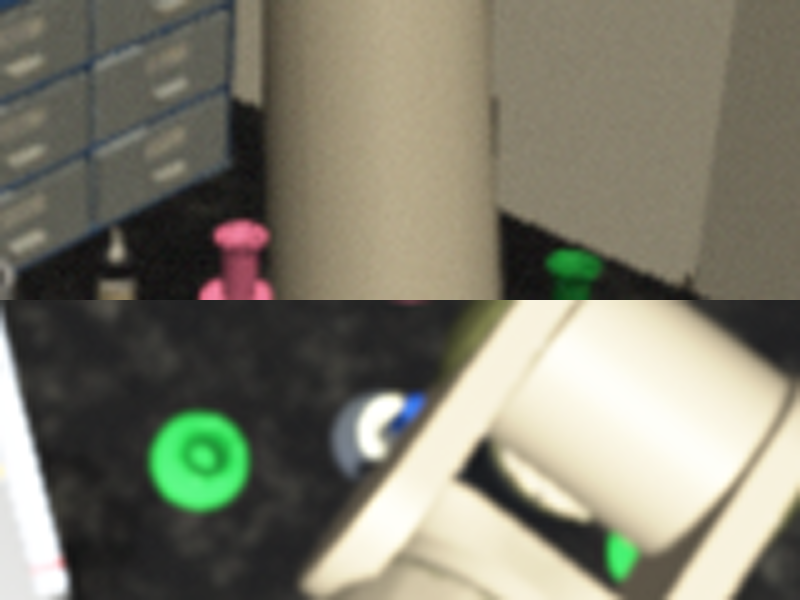

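The rod is still in the stand at top crop (405,415), and the arm hides it in the scene view. I'll read the settled pose.

```bash
python3 go.py 559 -257.5 92
```

```text
t 1.70 tcp [ 525.6 -275.7  193. ] rot [-0.001  0.001  0.001] cm [ 3.66 -1.04 10.1 ] F [-0.1 -0.3  0.8] w 1.000 f 0.0
```

Request:
send_rows(travel=[[1.83,-0.52,0],[1.83,-0.52,0],[0,0,2.5],[0,0,2.5],[0,0,2.5]], rot=[[0,0,0],[0,0,0],[0,0,0],[0,0,0],[0,0,0]], hand=[0,0,0,0,0])

```text
clock: 2.2
tcp_pos: [558.1, -258.7, 117.9]
tcp_rot: [0.994, 0.111, -0.0, 0.0]
ft_force: [1.3, 0.5, 0.7]
width: 1.0
finger_force: 0.0
```

Request:
send_rows(travel=[[0,0,2.5],[0,0,0],[0,0,0]], rot=[[0,0,0],[0,0,0],[0,0,0]], hand=[0,0,0])

```text
clock: 2.5
tcp_pos: [558.6, -258.7, 94.4]
tcp_rot: [0.994, 0.111, 0.0, 0.0]
ft_force: [-0.6, -0.1, 1.0]
width: 1.002
finger_force: 0.0
```

```bash
python3 go.py 559 -257.5 92
```

```text
t 2.50 tcp [ 558.6 -258.7   94.4] rot [ 0.    -0.    -0.001] cm [ 0.06 -0.11  0.24] F [-0.6 -0.1  1. ] w 1.002 f 0.0
```

Close on the handle.

Request:
send_rows(travel=[[0,0,0.2],[0,0,0],[0,0,0],[0,0,0],[0,0,0]], rot=[[0,0,0],[0,0,0],[0,0,0],[0,0,0],[0,0,0]], hand=[100,180,255,255,255])

```text
clock: 3.0
tcp_pos: [559.0, -257.9, 91.9]
tcp_rot: [0.994, 0.111, 0.0, 0.0]
ft_force: [0.8, 0.3, 0.5]
width: 0.171
finger_force: 58.4
```

Request:
send_rows(travel=[[0,0,0],[0,0,0],[0,0,0],[0,0,0],[0,0,0]], rot=[[0,0,0],[0,0,0],[0,0,0],[0,0,0],[0,0,0]], hand=[255,255,255,255,255])

```text
clock: 3.5
tcp_pos: [559.1, -257.9, 91.8]
tcp_rot: [0.994, 0.111, 0.0, 0.0]
ft_force: [-0.9, 1.1, 3.1]
width: 0.165
finger_force: 58.4
```

Request:
send_rows(travel=[[0,0,-2],[0,0,-4],[0,0,-4],[0,0,-4],[0,0,-4]], rot=[[0,0,0],[0,0,0],[0,0,0],[0,0,0],[0,0,0]], hand=[255,255,255,255,255])

```text
clock: 4.0
tcp_pos: [558.6, -257.7, 272.9]
tcp_rot: [0.994, 0.111, -0.0, -0.0]
ft_force: [0.8, -1.1, -0.3]
width: 0.17
finger_force: 58.5
```

Request:
send_rows(travel=[[0,0,0],[0,0,0]], rot=[[0,0,0],[0,0,0]], hand=[255,255])

```text
clock: 4.2
tcp_pos: [559.0, -257.9, 271.5]
tcp_rot: [0.994, 0.111, 0.0, 0.0]
ft_force: [0.7, 0.6, -1.3]
width: 0.168
finger_force: 58.5
```

```bash
python3 go.py 615.2 10 272; python3 - <<'E'
from h import *
from plant import r
c=r.camera("top");s=r.camera("scene");pickle.dump((c,s),open("c2.pkl","wb"))
im=np.vstack([cv2.resize(x["image"][a:a+75,b:b+200],None,fx=4,fy=4,interpolation=cv2.INTER_CUBIC) for x,a,b in((s,110,200),(c,150,200))])
cv2.imwrite("pics/a2.png",im)
E
```

```text
t 4.20 tcp [ 559.  -257.9  271.5] rot [ 0. -0. -0.] cm [ 11.41 -24.88  -0.05] F [ 0.7  0.6 -1.3] w 0.168 f 58.5
```

Request:
send_rows(travel=[[1.14,-2.49,0],[1.14,-2.49,0],[1.14,-2.49,0],[1.14,-2.49,0],[1.14,-2.49,0]], rot=[[0,0,0],[0,0,0],[0,0,0],[0,0,0],[0,0,0]], hand=[255,255,255,255,255])

```text
clock: 4.8
tcp_pos: [586.8, -122.7, 269.9]
tcp_rot: [0.994, 0.111, -0.001, -0.001]
ft_force: [-0.5, 0.4, -0.5]
width: 0.167
finger_force: 58.5
```

Request:
send_rows(travel=[[1.14,-2.49,0],[1.14,-2.49,0],[1.14,-2.49,0],[1.14,-2.49,0],[1.14,-2.49,0]], rot=[[0,0,0],[0,0,0],[0,0,0],[0,0,0],[0,0,0]], hand=[255,255,255,255,255])

```text
clock: 5.3
tcp_pos: [614.9, 11.3, 269.9]
tcp_rot: [0.994, 0.111, -0.001, -0.0]
ft_force: [0.3, -0.3, 0.3]
width: 0.171
finger_force: 58.5
```

Request:
send_rows(travel=[[0,0,0],[0,0,0]], rot=[[0,0,0],[0,0,0]], hand=[255,255])

```text
clock: 5.5
tcp_pos: [614.8, 10.3, 270.3]
tcp_rot: [0.994, 0.112, -0.001, -0.0]
ft_force: [-0.8, -1.0, -0.6]
width: 0.172
finger_force: 58.6
```

```bash
python3 go.py 615.2 10 199; python3 - <<'E'
from h import *
from plant import r
c=r.camera("top");s=r.camera("scene");pickle.dump((c,s),open("c2.pkl","wb"))
crop(s,200,125,110,90,6.5,"pics/a3.png")
E
```

```text
t 5.50 tcp [614.8  10.3 270.3] rot [-0.001  0.002  0.001] cm [0.03 0.03 7.13] F [-0.8 -1.  -0.6] w 0.172 f 58.6
```

View pics/a3.png

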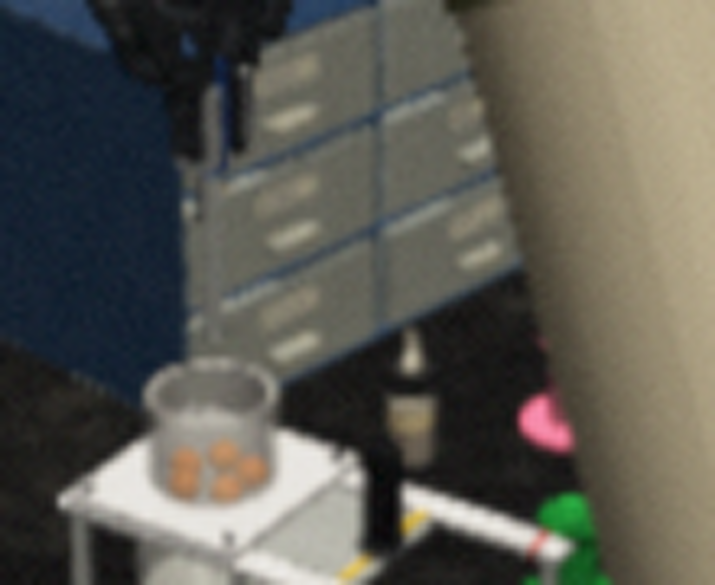

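The rod hangs upright from the fingers, with its tip at crop (210,345) right over the tube rim centre (212,391). I'll check that against the prediction.

```bash
python3 - <<'E'
from h import *
c,s=pickle.load(open("c2.pkl","rb"))
for P in((614.8,10.3,184.5),(614.8,10.3,230),(615.2,10,158)):
    print(P,(proj(s,P)[0]-[200,125]+.5)*6.5-.5)
E
```

```text
(614.8, 10.3, 184.5) [210.94370122 339.91905427]
(614.8, 10.3, 230) [208.06663552 246.2078748 ]
(615.2, 10, 158) [212.48836547 392.4345555 ]
```

Request:
send_rows(travel=[[0,0,2.5],[0,0,2],[0,0,1.0],[0,0,0.8],[0,0,0.8]], rot=[[0,0,0],[0,0,0],[0,0,0],[0,0,0],[0,0,0]], hand=[255,255,255,255,255])

```text
clock: 6.1
tcp_pos: [615.4, 9.7, 200.7]
tcp_rot: [0.994, 0.111, 0.001, 0.0]
ft_force: [0.7, 0.3, -0.4]
width: 0.171
finger_force: 58.6
```

Request:
send_rows(travel=[[0,0,0],[0,0,0]], rot=[[0,0,0],[0,0,0]], hand=[255,255])

```text
clock: 6.3
tcp_pos: [615.3, 10.0, 201.1]
tcp_rot: [0.994, 0.111, 0.0, 0.0]
ft_force: [0.1, 0.5, -0.8]
width: 0.169
finger_force: 58.6
```

```bash
python3 go.py 615.2 10 199
```

```text
t 6.30 tcp [615.3  10.  201.1] rot [ 0.    -0.001 -0.   ] cm [-0.01  0.    0.21] F [ 0.1  0.5 -0.8] w 0.169 f 58.6
```

Request:
send_rows(travel=[[0,0,0.1],[0,-0.3,0],[0,-0.3,0],[0,-0.3,0],[0,-0.3,0]], rot=[[0,0,0],[0,0,0],[0,0,0],[0,0,0],[0,0,0]], hand=[255,255,255,255,255])

```text
clock: 6.8
tcp_pos: [612.3, 20.9, 199.8]
tcp_rot: [0.994, 0.111, -0.0, 0.002]
ft_force: [-1.9, -9.2, 0.5]
width: 0.171
finger_force: 59.2
```

Request:
send_rows(travel=[[0,0,0],[0.6,0.16,0],[0.44,0.44,0],[0.16,0.6,0]], rot=[[0,0,0],[0,0,0],[0,0,0],[0,0,0]], hand=[255,255,255,255])

```text
clock: 7.2
tcp_pos: [625.7, 13.2, 199.1]
tcp_rot: [0.994, 0.111, -0.002, -0.001]
ft_force: [-4.4, 0.5, -0.3]
width: 0.169
finger_force: 58.7
```

Request:
send_rows(travel=[[-0.16,0.6,0],[-0.44,0.44,0],[-0.6,0.16,0]], rot=[[0,0,0],[0,0,0],[0,0,0]], hand=[255,255,255])

```text
clock: 7.5
tcp_pos: [617.1, 1.4, 199.2]
tcp_rot: [0.994, 0.111, -0.0, -0.004]
ft_force: [-0.2, 13.7, -0.2]
width: 0.171
finger_force: 63.2
```

```bash
python3 go.py 615.2 10 199
```

```text
t 7.50 tcp [617.1   1.4 199.2] rot [-0.007  0.     0.   ] cm [ 0.01 -0.88  0.02] F [-0.2 13.7 -0.2] w 0.171 f 63.2
```

Request:
send_rows(travel=[[-0.6,-0.16,0],[-0.44,-0.44,0],[-0.16,-0.6,0]], rot=[[0,0,0],[0,0,0],[0,0,0]], hand=[255,255,255])

```text
clock: 7.8
tcp_pos: [604.2, 8.2, 200.4]
tcp_rot: [0.994, 0.111, 0.002, -0.0]
ft_force: [1.6, 2.5, -0.9]
width: 0.171
finger_force: 58.9
```

Request:
send_rows(travel=[[0.16,-0.6,0],[0.44,-0.44,0],[0.6,-0.16,0]], rot=[[0,0,0],[0,0,0],[0,0,0]], hand=[255,255,255])

```text
clock: 8.1
tcp_pos: [612.1, 21.3, 199.7]
tcp_rot: [0.994, 0.111, -0.001, 0.001]
ft_force: [-0.5, -1.1, 0.1]
width: 0.17
finger_force: 58.9
```

```bash
python3 go.py 615.2 10 199;python3 - <<'E'
from h import *
from plant import r
s=r.camera("scene");crop(s,200,125,110,90,6.5,"pics/a4.png")
E
```

```text
t 8.10 tcp [612.1  21.3 199.7] rot [ 0.002  0.003 -0.   ] cm [0.05 1.17 0.07] F [-0.5 -1.1  0.1] w 0.170 f 58.9
```

View pics/a4.png

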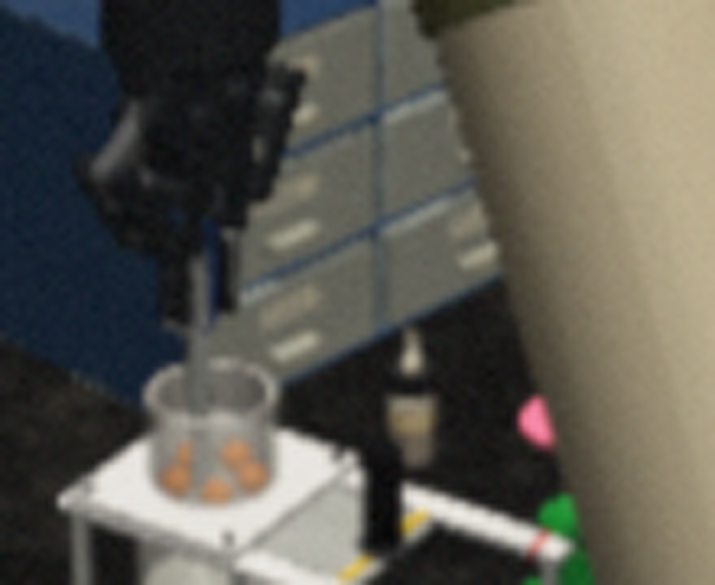

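The rod is upright among the beads, with the shaft at crop (200,420) and the beads pushed round. Two more rounds.

Request:
send_rows(travel=[[0.6,0.16,0],[0.44,0.44,0],[0.16,0.6,0],[-0.16,0.6,0]], rot=[[0,0,0],[0,0,0],[0,0,0],[0,0,0]], hand=[255,255,255,255])

```text
clock: 8.55
tcp_pos: [625.5, 7.4, 198.4]
tcp_rot: [0.994, 0.111, -0.003, -0.002]
ft_force: [-2.9, 0.9, -1.2]
width: 0.169
finger_force: 59.0
```

Request:
send_rows(travel=[[-0.44,0.44,0],[-0.6,0.16,0],[-0.6,-0.16,0],[-0.44,-0.44,0]], rot=[[0,0,0],[0,0,0],[0,0,0],[0,0,0]], hand=[255,255,255,255])

```text
clock: 8.95
tcp_pos: [606.9, 3.7, 199.6]
tcp_rot: [0.994, 0.111, 0.002, -0.002]
ft_force: [4.1, 2.5, -0.7]
width: 0.173
finger_force: 58.9
```

Request:
send_rows(travel=[[-0.16,-0.6,0],[0.16,-0.6,0],[0.44,-0.44,0],[0.6,-0.16,0]], rot=[[0,0,0],[0,0,0],[0,0,0],[0,0,0]], hand=[255,255,255,255])

```text
clock: 9.35
tcp_pos: [613.1, 21.3, 199.9]
tcp_rot: [0.994, 0.111, 0.0, 0.001]
ft_force: [-0.6, -5.6, 1.3]
width: 0.174
finger_force: 59.3
```

Request:
send_rows(travel=[[0.6,0.16,0],[0.44,0.44,0],[0.16,0.6,0],[-0.16,0.6,0]], rot=[[0,0,0],[0,0,0],[0,0,0],[0,0,0]], hand=[255,255,255,255])

```text
clock: 9.75
tcp_pos: [625.4, 7.6, 198.5]
tcp_rot: [0.994, 0.111, -0.003, -0.002]
ft_force: [-8.7, 4.3, 0.5]
width: 0.173
finger_force: 59.6
```

Request:
send_rows(travel=[[-0.44,0.44,0],[-0.6,0.16,0],[-0.6,-0.16,0],[-0.44,-0.44,0]], rot=[[0,0,0],[0,0,0],[0,0,0],[0,0,0]], hand=[255,255,255,255])

```text
clock: 10.15
tcp_pos: [606.9, 4.0, 199.7]
tcp_rot: [0.994, 0.111, 0.002, -0.002]
ft_force: [4.1, 4.1, -1.1]
width: 0.168
finger_force: 59.5
```

Request:
send_rows(travel=[[-0.16,-0.6,0],[0.16,-0.6,0],[0.44,-0.44,0],[0.6,-0.16,0],[0,0,0]], rot=[[0,0,0],[0,0,0],[0,0,0],[0,0,0],[0,0,0]], hand=[255,255,255,255,255])

```text
clock: 10.65
tcp_pos: [613.7, 21.0, 199.8]
tcp_rot: [0.994, 0.111, 0.001, 0.001]
ft_force: [3.9, -3.9, 1.0]
width: 0.168
finger_force: 59.8
```

```bash
python3 go.py 615.2 10 199
```

```text
t 10.65 tcp [613.7  21.  199.8] rot [ 0.003 -0.001 -0.   ] cm [-0.09  1.1   0.08] F [ 3.9 -3.9  1. ] w 0.168 f 59.8
```

Request:
send_rows(travel=[[0,0.6,0],[0,0.5,0],[0,0,-0.8],[0,0,-1.5],[0,0,-2.4]], rot=[[0,0,0],[0,0,0],[0,0,0],[0,0,0],[0,0,0]], hand=[255,255,255,255,255])

```text
clock: 11.15
tcp_pos: [614.3, 11.3, 246.4]
tcp_rot: [0.994, 0.111, -0.001, -0.001]
ft_force: [0.4, -0.2, -0.3]
width: 0.172
finger_force: 59.1
```

Request:
send_rows(travel=[[0,0,-2.5],[0,0,0],[0,0,0]], rot=[[0,0,0],[0,0,0],[0,0,0]], hand=[255,255,255])

```text
clock: 11.45
tcp_pos: [614.8, 11.2, 271.6]
tcp_rot: [0.994, 0.111, 0.0, -0.0]
ft_force: [-0.1, 0.1, -1.7]
width: 0.173
finger_force: 59.1
```

```bash
python3 go.py 559 -258 270;python3 - <<'E'
from h import *
from plant import r
s=r.camera("scene");crop(s,200,125,110,90,6.5,"pics/a5.png")
p=r.get_obs()["tcp_pos"]
for z in(86,50): print((proj(s,p-[0,0,z])[0]-[200,125]+.5)*6.5-.5)
E
```

```text
t 11.45 tcp [614.8  11.2 271.6] rot [-0. -0. -0.] cm [-11.39  25.02   0.16] F [-0.1  0.1 -1.7] w 0.173 f 59.1
[209.64684008 340.27428158]
[207.36072583 266.36305721]
```

View pics/a5.png

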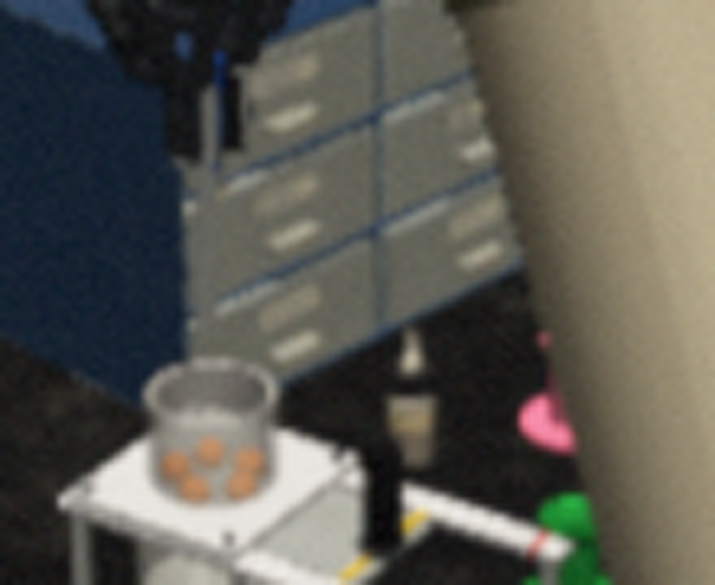

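The five beads are in the tube (crop 165–265, 440–490) and the rod is still upright in the grip. I'll go back over the stand.

Request:
send_rows(travel=[[-1.14,2.5,0],[-1.14,2.5,0],[-1.14,2.5,0],[-1.14,2.5,0],[-1.14,2.5,0]], rot=[[0,0,0],[0,0,0],[0,0,0],[0,0,0],[0,0,0]], hand=[255,255,255,255,255])

```text
clock: 12.0
tcp_pos: [586.2, -124.2, 270.3]
tcp_rot: [0.994, 0.111, -0.001, -0.001]
ft_force: [0.1, -0.0, -0.7]
width: 0.168
finger_force: 59.1
```

Request:
send_rows(travel=[[-1.14,2.5,0],[-1.14,2.5,0],[-1.14,2.5,0],[-1.14,2.5,0],[-1.14,2.5,0]], rot=[[0,0,0],[0,0,0],[0,0,0],[0,0,0],[0,0,0]], hand=[255,255,255,255,255])

```text
clock: 12.5
tcp_pos: [558.3, -258.7, 270.3]
tcp_rot: [0.994, 0.111, -0.001, -0.001]
ft_force: [0.7, 0.2, -1.2]
width: 0.17
finger_force: 59.1
```

Request:
send_rows(travel=[[0,0,0],[0,0,0]], rot=[[0,0,0],[0,0,0]], hand=[255,255])

```text
clock: 12.7
tcp_pos: [558.7, -257.8, 270.5]
tcp_rot: [0.994, 0.111, -0.001, -0.001]
ft_force: [-0.6, 0.3, 0.1]
width: 0.168
finger_force: 59.1
```

```bash
python3 go.py 559 -258 94
```

```text
t 12.70 tcp [ 558.7 -257.8  270.5] rot [-0.002  0.001 -0.001] cm [ 0.03  0.03 17.65] F [-0.6  0.3  0.1] w 0.168 f 59.1
```

Request:
send_rows(travel=[[0,0,3],[0,0,4],[0,0,3.5],[0,0,1.5],[0,0,1]], rot=[[0,0,0],[0,0,0],[0,0,0],[0,0,0],[0,0,0]], hand=[255,255,255,255,255])

```text
clock: 13.2
tcp_pos: [558.7, -256.3, 139.8]
tcp_rot: [0.994, 0.112, -0.001, -0.001]
ft_force: [0.1, -0.7, -0.3]
width: 0.172
finger_force: 59.1
```

Request:
send_rows(travel=[[0,0,1],[0,0,1],[0,0,0]], rot=[[0,0,0],[0,0,0],[0,0,0]], hand=[255,255,255])

```text
clock: 13.5
tcp_pos: [559.1, -257.5, 121.9]
tcp_rot: [0.994, 0.111, 0.0, 0.0]
ft_force: [-1.4, 1.2, -1.3]
width: 0.169
finger_force: 59.6
```

```bash
python3 go.py 559 -258 94
```

```text
t 13.50 tcp [ 559.1 -257.5  121.9] rot [ 0. -0.  0.] cm [-0.02  0.04  2.79] F [-1.4  1.2 -1.3] w 0.169 f 59.6
```

Tip is at about 36 mm, inside the bore, with no force. I'll go down further.

Request:
send_rows(travel=[[0,0,0.8],[0,0,0.8],[0,0,0.8],[0,0,0.3],[0,0,0]], rot=[[0,0,0],[0,0,0],[0,0,0],[0,0,0],[0,0,0]], hand=[255,255,255,255,255])

```text
clock: 14.0
tcp_pos: [558.8, -257.8, 93.8]
tcp_rot: [0.994, 0.111, -0.0, -0.0]
ft_force: [-1.0, 0.3, -0.4]
width: 0.171
finger_force: 59.6
```

```bash
python3 go.py 559 -258 92
```

```text
t 14.00 tcp [ 558.8 -257.8   93.8] rot [-0.001  0.001 -0.   ] cm [0.01 0.02 0.18] F [-1.   0.3 -0.4] w 0.171 f 59.6
```

Release, then rise straight up.

Request:
send_rows(travel=[[0,0,0.1],[0,0,0],[0,0,0],[0,0,0],[0,0,0]], rot=[[0,0,0],[0,0,0],[0,0,0],[0,0,0],[0,0,0]], hand=[255,180,90,0,0])

```text
clock: 14.5
tcp_pos: [559.1, -258.0, 93.8]
tcp_rot: [0.994, 0.111, 0.0, 0.0]
ft_force: [-0.1, -0.2, -0.1]
width: 0.792
finger_force: 0.0
```

Request:
send_rows(travel=[[0,0,0],[0,0,0],[0,0,0],[0,0,-2],[0,0,-3]], rot=[[0,0,0],[0,0,0],[0,0,0],[0,0,0],[0,0,0]], hand=[0,0,0,0,0])

```text
clock: 15.0
tcp_pos: [558.2, -257.4, 142.6]
tcp_rot: [0.994, 0.111, -0.001, -0.001]
ft_force: [-0.7, 0.1, 0.7]
width: 0.997
finger_force: 0.0
```

Request:
send_rows(travel=[[0,0,-4],[0,0,-3],[0,0,-1],[0,0,0],[0,0,0]], rot=[[0,0,0],[0,0,0],[0,0,0],[0,0,0],[0,0,0]], hand=[0,0,0,0,0])

```text
clock: 15.5
tcp_pos: [558.5, -257.6, 221.8]
tcp_rot: [0.994, 0.111, -0.001, -0.001]
ft_force: [0.6, 0.6, 0.2]
width: 1.0
finger_force: 0.0
```

```bash
python3 go.py 527.5 -9.9 225
```

```text
t 15.50 tcp [ 558.5 -257.6  221.8] rot [-0.002  0.002 -0.   ] cm [  2.45 -24.85  -0.32] F [0.6 0.6 0.2] w 1.000 f 0.0
```

Move towards the knob, staying high, and check the rod and knob from above.

Request:
send_rows(travel=[[0.24,-2.48,0],[0.24,-2.48,0],[0.24,-2.48,0],[0.24,-2.48,0],[0.24,-2.48,0]], rot=[[0,0,0],[0,0,0],[0,0,0],[0,0,0],[0,0,0]], hand=[0,0,0,0,0])

```text
clock: 16.0
tcp_pos: [542.5, -133.1, 221.6]
tcp_rot: [0.994, 0.111, -0.001, -0.001]
ft_force: [0.9, -0.2, 0.3]
width: 0.999
finger_force: 0.0
```

Request:
send_rows(travel=[[0.24,-2.48,0],[0.24,-2.48,0],[0.24,-2.48,0],[0.24,-2.48,0],[0.24,-2.48,0]], rot=[[0,0,0],[0,0,0],[0,0,0],[0,0,0],[0,0,0]], hand=[0,0,0,0,0])

```text
clock: 16.5
tcp_pos: [526.7, -9.6, 221.7]
tcp_rot: [0.994, 0.111, -0.002, -0.001]
ft_force: [1.2, -0.1, -0.4]
width: 1.0
finger_force: 0.0
```

Request:
send_rows(travel=[[0,0,0],[0,0,0]], rot=[[0,0,0],[0,0,0]], hand=[0,0])

```text
clock: 16.7
tcp_pos: [527.2, -10.6, 222.4]
tcp_rot: [0.994, 0.112, -0.001, -0.0]
ft_force: [-0.8, -1.1, -0.4]
width: 1.001
finger_force: 0.0
```

```bash
python3 go.py 527.5 -9.9 119; python3 - <<'E'
from h import *
from plant import r
s=r.camera("scene");c=r.camera("top")
a=cv2.resize(s["image"][130:220,205:325],(640,480),interpolation=cv2.INTER_CUBIC)
b=cv2.resize(c["image"][175:215,300:350],(150,120),interpolation=cv2.INTER_CUBIC)
a=np.hstack([a,np.zeros((480,150,3),np.uint8)]);a[:120,640:]=b
cv2.imwrite("pics/a6.png",a)
E
```

```text
t 16.70 tcp [527.2 -10.6 222.4] rot [-0.001  0.002  0.001] cm [ 0.05 -0.07 10.34] F [-0.8 -1.1 -0.4] w 1.001 f 0.0
```

View pics/a6.png

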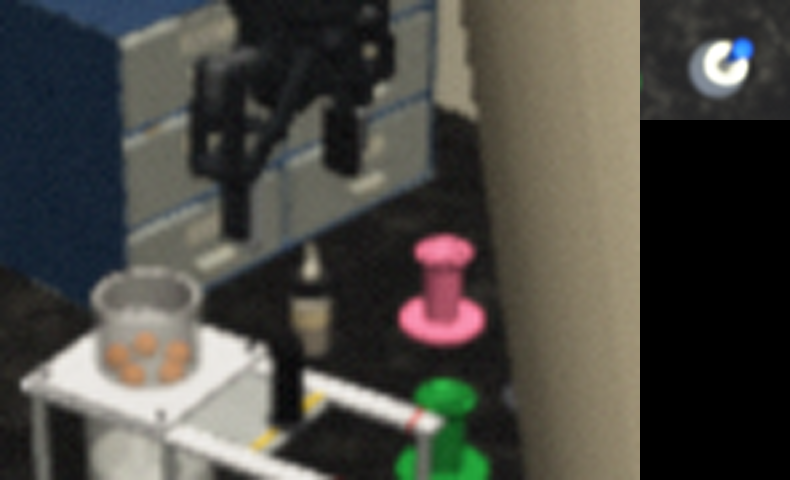

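The rod stands in its white stand (inset 740,48), the beads are in the tube, and the open fingers straddle the knob at (288,375). I'll go down and grip.

Request:
send_rows(travel=[[0.05,-0.07,2.5],[0,0,3],[0,0,2.5],[0,0,1.5],[0,0,0.7]], rot=[[0,0,0],[0,0,0],[0,0,0],[0,0,0],[0,0,0]], hand=[0,0,0,0,0])

```text
clock: 17.3
tcp_pos: [527.3, -10.7, 119.8]
tcp_rot: [0.994, 0.111, -0.001, -0.0]
ft_force: [-0.4, 0.0, 0.6]
width: 1.002
finger_force: 0.0
```

Request:
send_rows(travel=[[0,0,0],[0,0,0],[0,0,0],[0,0,0],[0,0,0]], rot=[[0,0,0],[0,0,0],[0,0,0],[0,0,0],[0,0,0]], hand=[0,100,180,255,255])

```text
clock: 17.8
tcp_pos: [528.1, -10.0, 122.0]
tcp_rot: [0.994, 0.111, 0.0, 0.0]
ft_force: [-0.6, -0.1, 0.3]
width: 0.329
finger_force: 0.0
```

Request:
send_rows(travel=[[0,0,0],[0,0,0],[0,0,0],[0,0,0],[0,0,0]], rot=[[0,0,0],[0,0,0],[0,0,0],[0,0,0],[0,0,0]], hand=[255,255,255,255,255])

```text
clock: 18.3
tcp_pos: [527.6, -8.5, 122.1]
tcp_rot: [0.994, 0.111, -0.0, -0.001]
ft_force: [-2.8, 7.9, 5.3]
width: 0.182
finger_force: 58.5
```

```bash
python3 go.py 473.8 -22.1 119.5
```

```text
t 18.30 tcp [527.6  -8.5 122.1] rot [-0.002 -0.     0.   ] cm [-5.55  0.13  0.26] F [-2.8  7.9  5.3] w 0.182 f 58.5
```

Request:
send_rows(travel=[[0,-0.15,0],[-0.5,0,0],[-1,0,0],[-1,0,0],[-1,0,0]], rot=[[0,0,0],[0,0,0],[0,0,0],[0,0,0],[0,0,0]], hand=[255,255,255,255,255])

```text
clock: 18.8
tcp_pos: [494.0, -16.3, 122.1]
tcp_rot: [0.994, 0.111, 0.002, 0.0]
ft_force: [8.0, 2.3, 0.8]
width: 0.182
finger_force: 58.6
```

Request:
send_rows(travel=[[-1,0,0],[-1,0,0],[0,0,0],[0,0,0],[0,0,0]], rot=[[0,0,0],[0,0,0],[0,0,0],[0,0,0],[0,0,0]], hand=[255,255,255,255,255])

```text
clock: 19.3
tcp_pos: [475.0, -20.7, 122.1]
tcp_rot: [0.994, 0.111, 0.002, 0.0]
ft_force: [8.0, 3.0, 0.3]
width: 0.184
finger_force: 58.5
```

```bash
python3 go.py 473.9 -20.7 122; python3 - <<'E'
from h import *
from plant import r
s=r.camera("scene");c=r.camera("top")
a=cv2.resize(s["image"][165:255,205:325],(640,480),interpolation=cv2.INTER_CUBIC)
b=cv2.resize(c["image"][175:215,300:350],(150,120),interpolation=cv2.INTER_CUBIC)
a=np.hstack([a,np.zeros((480,150,3),np.uint8)]);a[:120,640:]=b
cv2.imwrite("pics/a7.png",a)
E
```

```text
t 19.30 tcp [475.  -20.7 122.1] rot [ 0.001 -0.004 -0.001] cm [-0.11 -0.02  0.01] F [8.  3.  0.3] w 0.184 f 58.5
```

View pics/a7.png

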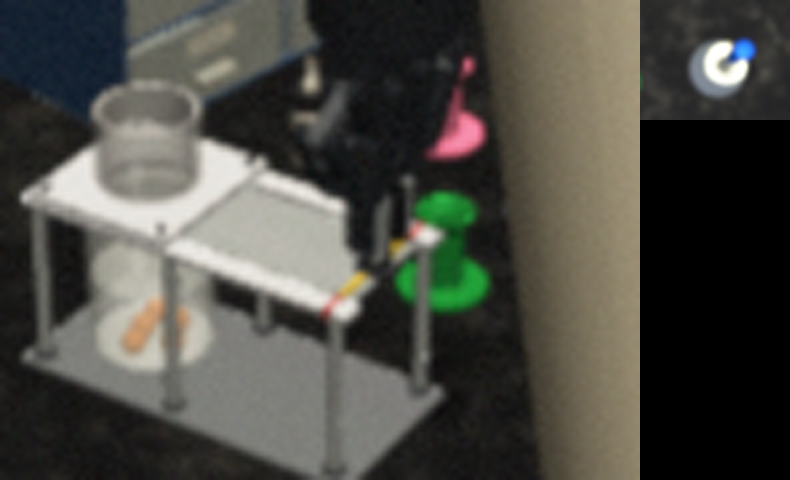

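The beads have dropped into the beaker (around 150,325), and the yellow line meets both red marks at (330,305) and (413,232). The gate is about 54 mm out and the rod is in its stand. I'll settle briefly and hand in.

Request:
send_rows(travel=[[0,0,0],[0,0,0],[0,0,0],[0,0,0],[0,0,0]], rot=[[0,0,0],[0,0,0],[0,0,0],[0,0,0],[0,0,0]], hand=[255,255,255,255,255])

```text
clock: 19.9
tcp_pos: [475.1, -20.7, 122.1]
tcp_rot: [0.994, 0.111, 0.002, 0.0]
ft_force: [7.8, 2.9, -0.1]
width: 0.184
finger_force: 58.5
```

Request:
send_rows(travel=[[0,0,0],[0,0,0],[0,0,0],[0,0,0],[0,0,0]], rot=[[0,0,0],[0,0,0],[0,0,0],[0,0,0],[0,0,0]], hand=[255,255,255,255,255])

```text
clock: 20.4
tcp_pos: [475.1, -20.7, 122.1]
tcp_rot: [0.994, 0.111, 0.002, 0.0]
ft_force: [8.0, 3.2, 0.1]
width: 0.18
finger_force: 58.5
```

```bash
python3 go.py 473.9 -20.7 122; python3 -c "
from plant import r
print(r.close_job())"
```

```text
t 20.40 tcp [475.1 -20.7 122.1] rot [ 0.001 -0.004 -0.001] cm [-0.11 -0.03  0.01] F [8.  3.2 0.1] w 0.180 f 58.5
the job is handed in; nothing more can be done
None
```

The job is handed in, with no verdict returned: beads stirred three rounds, rod back upright in its white stand, beads dropped into the beaker, and the gate still gripped about 54 mm out with its yellow line on the red marks.

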